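Hang the L-shaped serving board level on its peg

TASK

Take the L-shaped wooden board out of its stand and hang it on the steel peg by the one hole from which its long top edge hangs level. Feel it onto the peg gently without forcing it, slide it along until it rests fully home against the collar, then let go so that it hangs freely. Leave the other things where they are.

Things in the scene. Friction and masses are not known exactly. Their poses are not given: they have to be found in the camera images.
- board_center (a point): Centre of the wide part of an L-shaped flat wooden board, 12 mm thick, that stands on edge in a slotted stand. x through the thickness, y along the board, z up. Wide part: y -65 to +65, z -70 to +70 mm. Handle part, flush with the top: y -145 to -65, z +34 to +70 mm. So the straight top edge runs y -145 to +65. Five through holes of 11 mm diameter lie 16 mm below it.
- board_stand: Dark wooden stand, 85 x 100 x 55 mm, fixed, origin at the centre of its underside. Two cheeks along its y, 43 mm high above a 12 mm base, leave a 13.5 mm slot in which the board's lower edge stands upright (it may lean 2 degrees); the board comes straight up out of it, 45 mm or more.
- collar (a point): Nominal centre of the face of the 22 mm collar on the peg stand. Out of it stands a level round-nosed steel peg, 9 mm diameter, 34 mm long, along this point's -x (towards the robot); +x points to the post, z up. The clamp is adjustable: the true collar and peg lie up to 6 mm above or below and up to 4 mm to either side of this point (not measured: feel or see it), with its x and direction.
- hole_1 (a point): centre of the board's hole 1, half-way through its thickness, at y = 22 mm, z = +54 mm from board_center (holes are numbered from the wide end to the handle end); axes as board_center.
- hole_2 (a point): centre of the board's hole 2, half-way through its thickness, at y = -14 mm, z = +54 mm from board_center (holes are numbered from the wide end to the handle end); axes as board_center.
- hole_3 (a point): centre of the board's hole 3, half-way through its thickness, at y = -50 mm, z = +54 mm from board_center (holes are numbered from the wide end to the handle end); axes as board_center.
- hole_4 (a point): centre of the board's hole 4, half-way through its thickness, at y = -86 mm, z = +54 mm from board_center (holes are numbered from the wide end to the handle end); axes as board_center.
- hole_5 (a point): centre of the board's hole 5, half-way through its thickness, at y = -122 mm, z = +54 mm from board_center (holes are numbered from the wide end to the handle end); axes as board_center.
- honey_jar: honey jar with a black lid, a bystander that stays where it is; origin at the centre of its underside.
- garlic: garlic bulb, a bystander that stays where it is; origin at the centre of its underside.
- pepper_shaker: shaker with a grey cap, a bystander that stays where it is; origin at the centre of its underside.
- mug_white: white mug, a bystander that stays where it is; origin at the centre of its underside.
- tea_glass: clear glass, a bystander that stays where it is; origin at the centre of its underside.
- board: The same board: even wood of one density throughout, 0.14 to 0.28 kg. Origin at the middle of the lower edge of its wide part, 70 mm below board_center, same axes. Hung from a hole, it swings until its centre of mass lies below that hole.
- peg_stand: Fixed steel peg stand: dark base 120 x 130 x 14 mm with a 14 mm square post; axes as collar. Origin under the post at the underside of the base; collar is at x -42, z +170 mm from it. The post's top is at z 199 mm. It may take no hard push: stay well below 15 N.

How it is judged:
On the way, in this order (a step that is already met when the one before it is completed fails the run):
1. the board is lifted clear of its stand (z of board_center in the frame of board_stand above 0.135 m), for 0.1 s.
2. a hole of the board is on the peg and the board is home against the collar (((x of hole_1 in the frame of collar between -0.009 and 0 m and y of hole_1 in the frame of collar between -0.008 and 0.008 m and z of hole_1 in the frame of collar between -0.012 and 0.011 m) or (x of hole_2 in the frame of collar between -0.009 and 0 m and y of hole_2 in the frame of collar between -0.008 and 0.008 m and z of hole_2 in the frame of collar between -0.012 and 0.011 m) or (x of hole_3 in the frame of collar between -0.009 and 0 m and y of hole_3 in the frame of collar between -0.008 and 0.008 m and z of hole_3 in the frame of collar between -0.012 and 0.011 m) or (x of hole_4 in the frame of collar between -0.009 and 0 m and y of hole_4 in the frame of collar between -0.008 and 0.008 m and z of hole_4 in the frame of collar between -0.012 and 0.011 m) or (x of hole_5 in the frame of collar between -0.009 and 0 m and y of hole_5 in the frame of collar between -0.008 and 0.008 m and z of hole_5 in the frame of collar between -0.012 and 0.011 m))), for 0.2 s.
At the end, for the whole second after the job is handed in: The board hangs at rest on the peg by one of its holes, released, its back face within 5 mm of the collar, its top edge level (and the board upright) within 0.12 rad (7 degrees) (((x of hole_1 in the frame of collar between -0.011 and 0 m and y of hole_1 in the frame of collar between -0.008 and 0.008 m and z of hole_1 in the frame of collar between -0.012 and 0.011 m) or (x of hole_2 in the frame of collar between -0.011 and 0 m and y of hole_2 in the frame of collar between -0.008 and 0.008 m and z of hole_2 in the frame of collar between -0.012 and 0.011 m) or (x of hole_3 in the frame of collar between -0.011 and 0 m and y of hole_3 in the frame of collar between -0.008 and 0.008 m and z of hole_3 in the frame of collar between -0.012 and 0.011 m) or (x of hole_4 in the frame of collar between -0.011 and 0 m and y of hole_4 in the frame of collar between -0.008 and 0.008 m and z of hole_4 in the frame of collar between -0.012 and 0.011 m) or (x of hole_5 in the frame of collar between -0.011 and 0 m and y of hole_5 in the frame of collar between -0.008 and 0.008 m and z of hole_5 in the frame of collar between -0.012 and 0.011 m)) and angle between board_center's own z axis and vertical below 0.12 rad and linear speed of board below 0.02 m/s and angular speed of board below 0.1 rad/s); the robot touches nothing.
It fails at once if the peg stand is pushed or pulled with more than 15 N, by the board or the robot (contact force between peg_stand and anything else above 15 N).
It fails at once if a bystander (honey jar, garlic, grey-capped shaker, white mug or glass) is moved more than 30 mm (distance of any of honey_jar, garlic, pepper_shaker, mug_white, tea_glass from where it was at the start of the episode above 0.03 m).
It also fails if it takes over 72 s, if anything falls off the work surface, if the arm or the gripper's body presses on something with over 40 N, if the wrist force passes 120 N, or if a joint passes its speed limit or range.

ROBOT

A 7-joint arm with a two-finger parallel gripper is mounted at the origin on a cart in front of the work surface, level with it; the furniture and walls round the work are solid. World frame = base frame: x ahead of the robot, y to its left, z up, the work surface at z = 0. Lengths are in m, angles in rad, forces in N, time in s.
With the tool pointing down it reaches from about 0.425 to 0.875 m from the base axis. Payload 4.7 kg.
Tool frame: the origin (TCP) lies midway between the tips of the shut fingers; the grasp point (between the pads) lies 19 mm behind it; x points along the fingers, y is the direction in which the jaws open and shut, and the axes are right-handed (so a half turn about x gives the same grasp; the last joint's range is limited). The gripper opens to 87 mm and grips with 3 to 60 N. Pads are 19 mm wide; open, the fingers measure 117 mm over their backs; the gripper's body (75 mm by 190 mm) begins 51 mm behind the grasp point.
Start: joints at [1.238, 0.321, -0.07, 1.45, 0.023, 1.371, -0.057], TCP at [0.221, -0.611, 0.196] pointing down, gripper open.
Joint ranges: [-2.86, 2.86], [-0.3, 2.09], [-1.38, 1.24], [0.06, 2.45], [-1.56, 4.7], [0.09, 2.05], [-2.69, 2.69]. Speed limits (rad/s): [2.57, 2.57, 3.14, 3.14, 3.14, 3.14, 3.14].

INTERFACE

Orientations are given as a rotation vector (axis times angle).
In Python, from bench import ctrl gives the robot as it stands. The module is installed in compiled form; this text tells all that it offers.
- The arm moves only by the shell command python3 -m jog 'ROWS' [FORCE]. ROWS is JSON, a list of rows, each an object with "rot": the turn, a rotation vector about the tool's x, y, z in units of 5 degrees (1.0 is 5 degrees), a list of three; "travel": the shift along the tool's x, y, z in units of 0.3 m (1.0 is 0.3 m), a list of three; "jaw": the closure, from -1 (fully open) to 1 (shut), so that 0 is half open. In form: [{"rot": [ax, ay, az], "travel": [tx, ty, tz], "jaw": jaw}, ...]. A call has 1 to 8 rows; each row shifts and turns the commanded pose from where the row before left it, along the tool's axes as they then stand; what a row does not reach is not made up. A row lasts 1/10 s, in which the tool goes at most 50 mm and 8.59 degrees, less where a joint would pass 70% of its speed; a pose out of reach is approached as far as the arm can. A call with a number of a shift or a turn outside -1 to 1 is refused whole. A call with a gripper value outside its range is refused whole. The fingers move at their own pace and stop on an object; FORCE is the grip in N (left out, the last holds). Time passes only in rows, so rows that do not move let the fingers close. It gives the time, the measured TCP pose, the force and the opening at its end, in the units of the state.
- ctrl.get_state(): the state, without advancing time (a new reading comes with each control period).
- ctrl.get_image(name): name is "side" or "top"; returns the picture (384x512x3 uint8, red, green, blue); there is no depth.
- ctrl.camera_model(name): a dict with "mtx" (3x3 intrinsics, pixels), "extrinsics" (4x4, takes a point from world to camera coordinates). Camera axes: x right, y up, looking along -z (the intrinsics and any distortion apply to the point x, -y, -z); pixel columns grow to the right and rows downward; lengths in m; the calibration is good to about 2 mm. A picture is of the moment at which its call begins. camera_model takes no time and is no camera call.
- ctrl.close_job(): hands the job in, once; it reports no verdict.
The state is a dict: "time": time; "joint_positions": joint angles; "qd": joint speeds; "joint_torque": joint torques, N m; "position": TCP position; "tool_rot": TCP orientation; "ft_force": force on the tool from outside, world axes, zero at the start; "torque": the same for the moment, N m; "grip_width": opening from 0.0 (shut) to 1.0 (fully open).
Only numpy, scipy, OpenCV 4.12 (cv2) and the standard library are available. Lean on these libraries where they do the work, as an engineer would, in place of code of your own. Each camera call takes 0.05 s, during which the arm holds its last target.

## Working session

There is one attempt and no reset: what is moved stays moved. The work goes in short steps, Python scripts to look and compute and a shell command to move; the robot and the scene stay as the last step left them, time stands still between calls to the robot, and variables do not carry over. Pictures are saved under pics/ and viewed, and the job is handed in when it is done.

```bash
mkdir -p pics; python3 - <<'E'
from bench import ctrl
import cv2,numpy as np
for n in("side","top"):
    im=ctrl.get_image(n); cv2.imwrite(f"pics/{n}0.png",im[:,:,::-1])
    m=ctrl.camera_model(n); print(n,m)
print(ctrl.get_state())
E
```

```text
side {'mtx': array([[365.06334749,   0.        , 255.71921308],
       [  0.        , 365.06334749, 183.83850632],
       [  0.        ,   0.        ,   1.        ]]), 'extrinsics': array([[ 0.98476886, -0.1724085 ,  0.02248555, -0.45001717],
       [ 0.06886531,  0.505517  ,  0.86006403, -0.32432208],
       [-0.15964918, -0.8454158 ,  0.50969036, -0.75479884],
       [ 0.        ,  0.        ,  0.        ,  1.        ]])}
top {'mtx': array([[428.80620877,   0.        , 256.07288948],
       [  0.        , 428.80620877, 191.37689336],
       [  0.        ,   0.        ,   1.        ]]), 'extrinsics': array([[ 0.02634521, -0.99943141,  0.02104256,  0.26854127],
       [ 0.99425259,  0.02838214,  0.10322912, -0.54254015],
       [-0.10376765,  0.01820203,  0.994435  , -1.18373522],
       [ 0.        ,  0.        ,  0.        ,  1.        ]])}
{'time': 0.1, 'joint_positions': array([ 1.23811224,  0.32174879, -0.07004313,  1.45152799,  0.02257777,
        1.37078242, -0.05686518]), 'qd': array([-1.91165248e-03, -2.54170784e-03,  1.51808940e-03, -2.88079141e-03,
        4.92256214e-04, -1.87753527e-03,  3.83387177e-05]), 'joint_torque': array([-6.04893958e-04, -4.92573738e+01, -4.05915650e-01, -3.13398886e+01,
       -6.41463208e-02,  3.95396759e-02,  8.97425775e-05]), 'position': array([ 0.22067724, -0.61083765,  0.19508319]), 'tool_rot': array([ 2.0332337,  0.357901 , -2.0339992]), 'ft_force': array([-0.57473508, -0.89956272, -0.59308897]), 'torque': array([0.02927406, 0.06459473, 0.0086152 ]), 'grip_width': 0.99692384592464}
```

View pics/side0.png

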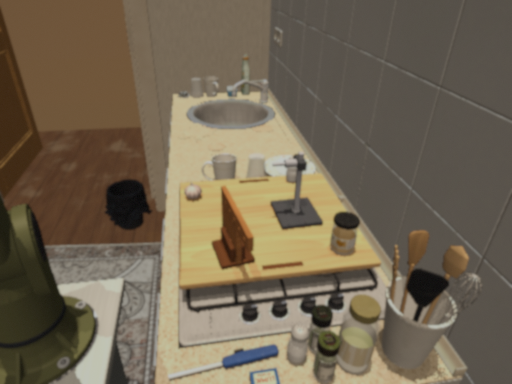

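View pics/top0.png

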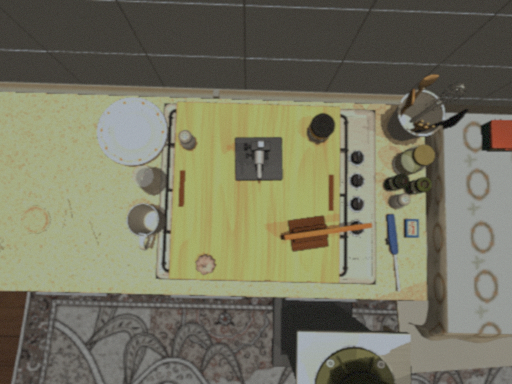

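```bash
python3 - <<'E'
import cv2,numpy as np
s=cv2.imread("pics/side0.png");t=cv2.imread("pics/top0.png")
cv2.imwrite("pics/s0c.png",cv2.resize(s[140:280,170:370],None,fx=4,fy=4,interpolation=cv2.INTER_CUBIC))
cv2.imwrite("pics/t0c.png",cv2.resize(t[120:260,225:385],None,fx=4,fy=4,interpolation=cv2.INTER_CUBIC))
E
```

```text
(no output)
```

View pics/s0c.png

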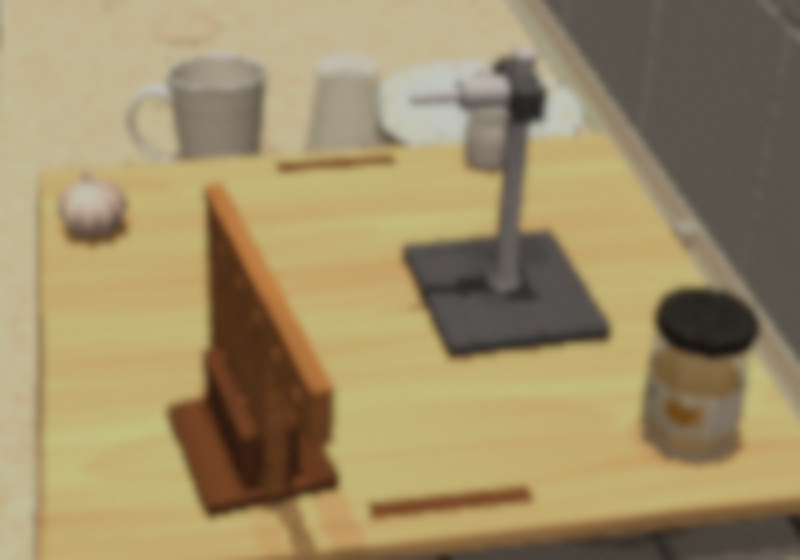

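View pics/t0c.png

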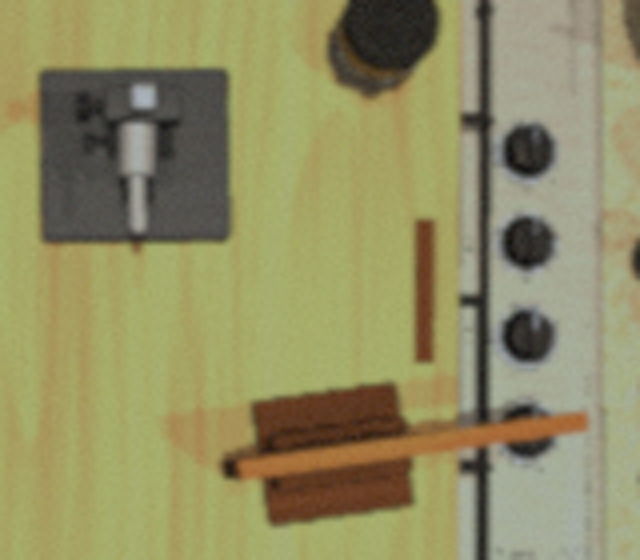

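```bash
cat > h.py <<'E'
import numpy as np,cv2
from bench import ctrl
M={n:ctrl.camera_model(n) for n in("side","top")}
def proj(n,P):
    P=np.atleast_2d(P);E=M[n]["extrinsics"];c=P@E[:3,:3].T+E[:3,3]
    c=c*[1,-1,-1];p=c@M[n]["mtx"].T;return p[:,:2]/p[:,2:]
def ray(n,uv):
    E=M[n]["extrinsics"];R=E[:3,:3];o=-R.T@E[:3,3]
    d=np.linalg.inv(M[n]["mtx"])@[uv[0],uv[1],1];d=R.T@(d*[1,-1,-1]);return o,d/np.linalg.norm(d)
def onz(n,uv,z):
    o,d=ray(n,uv);return o+d*(z-o[2])/d[2]
def onax(n,uv,ax,v):
    o,d=ray(n,uv);return o+d*(v-o[ax])/d[ax]
def tri(us,ut):
    A=[];b=[]
    for n,u in(("side",us),("top",ut)):
        o,d=ray(n,u);Q=np.eye(3)-np.outer(d,d);A.append(Q);b.append(Q@o)
    p=np.linalg.lstsq(np.vstack(A),np.hstack(b),rcond=None)[0]
    return p,[np.linalg.norm(Q@p-bb)*1000 for Q,bb in zip(A,b)]
E
cat > a.py <<'E'
from h import *
S=lambda x,y:((x+.5)/4-.5+170,(y+.5)/4-.5+140)
T=lambda x,y:((x+.5)/4-.5+225,(y+.5)/4-.5+120)
np.set_printoptions(precision=4,suppress=True)
for nm,a,b in [("peg tip",(413,99),(137,233)),("collar face top-ish",(460,92),(137,172)),("post top",(525,55),(144,95)),
 ("board handle end",(330,388),(586,421)),("board far end",(215,187),(240,466)),("base cornerFL",(404,250),(43,72)),("base corner near-front",(452,352),(42,241)),("base nr",(605,332),(229,240))]:
    print(nm,*tri(S(*a),T(*b)))
t=cv2.cvtColor(cv2.imread("pics/top0.png"),cv2.COLOR_BGR2HSV)
m=cv2.inRange(t,(8,150,140),(18,255,255));m[:, :270]=0;m[:,380:]=0;m[:215]=0;m[245:]=0
n,l,st,c=cv2.connectedComponentsWithStats(m);k=1+np.argmax(st[1:,4]);print(st[k],c[k])
ys,xs=np.nonzero(l==k);r=cv2.minAreaRect(np.c_[xs,ys].astype(np.float32));bp=cv2.boxPoints(r);print(r)
for z in(.152,):
    for p in bp: print(p,onz("top",p,z))
for nm,b in [("stand",(253,402)),("",(397,383)),("",(412,503)),("",(270,523))]: print(nm,onz("top",T(*b),.055),onz("top",T(*b),0.012))
for p in[(42,241),(43,72),(229,240),(228,70)]: print("base",onz("top",T(*p),.014))
E
python3 a.py
```

```text
peg tip [0.5465 0.2812 0.2277] [np.float64(0.5214325654835312), np.float64(0.5214325654834244)]
collar face top-ish [0.5805 0.2825 0.2302] [np.float64(1.361769587549838), np.float64(1.3617695875489975)]
post top [0.6216 0.2802 0.256 ] [np.float64(0.7970462789858566), np.float64(0.7970462789865655)]
board handle end [0.445  0.0112 0.2125] [np.float64(1.7657484959054623), np.float64(1.7657484959056295)]
board far end [0.4104 0.2165 0.2098] [np.float64(0.9257337997318182), np.float64(0.9257337997321019)]
base cornerFL [0.6188 0.3492 0.0716] [np.float64(56.63541782612347), np.float64(56.635417826122925)]
base corner near-front [ 0.5887  0.3424 -0.0337] [np.float64(15.24390564842269), np.float64(15.24390564842357)]
base nr [0.6129 0.2002 0.0879] [np.float64(52.61833258409179), np.float64(52.61833258409226)]
[285 224  86  16 372] [325.7473 231.2634]
((327.4200439453125, 230.9400177001953), (4.80832576751709, 86.26702880859375), 81.8698959350586)
[284.38 234.66] [0.415 0.212 0.152]
[369.7801 222.46  ] [ 0.4513 -0.0026  0.152 ]
[370.4601 227.22  ] [ 0.4394 -0.0043  0.152 ]
[285.06 239.42] [0.4033 0.2101 0.152 ]
stand [0.4553 0.1948 0.055 ] [0.457  0.1908 0.012 ]
 [0.471  0.0962 0.055 ] [0.4733 0.0885 0.012 ]
 [0.3896 0.0851 0.055 ] [0.3889 0.0771 0.012 ]
 [0.3736 0.1817 0.055 ] [0.3723 0.1772 0.012 ]
base [0.5674 0.3437 0.014 ]
base [0.69   0.3468 0.014 ]
base [0.572  0.2103 0.014 ]
base [0.6957 0.2135 0.014 ]
```

```bash
cat > b.py <<'E'
from h import *
S=lambda x,y:((x+.5)/4-.5+170,(y+.5)/4-.5+140)
T=lambda x,y:((x+.5)/4-.5+225,(y+.5)/4-.5+120)
np.set_printoptions(precision=4,suppress=True)
z=.2105
bp=[(284.38,234.66),(369.78,222.46),(370.46,227.22),(285.06,239.42)]
P=[onz("top",p,z) for p in bp]; print(P)
a=(P[0]+P[3])/2;b=(P[1]+P[2])/2;d=a-b;print(a,b,np.linalg.norm(d),"thk",np.linalg.norm(P[0]-P[3]),"yaw",np.degrees(np.arctan2(-d[0],d[1])))
for nm,c in [("stand",(253,402)),("",(397,383)),("",(412,503)),("",(270,523))]: print(nm,onz("top",T(*c),.113))
B=[onz("top",T(*p),.072) for p in[(42,241),(41,70),(229,240),(228,69)]];print(*B)
m=np.mean(B,0);print("base mean",m)
print("baseyaw",np.degrees(np.arctan2(-(B[0]-B[2])[0],(B[0]-B[2])[1])),np.degrees(np.arctan2(-(B[1]-B[3])[0],(B[1]-B[3])[1])))
for p in [(137,233),(137,180),(137,150),(144,95)]: print(p,onz("top",T(*p),.228 if p[0]<140 else .257))
for p in [(404,250),(452,352),(605,332),(549,234)]: print("side base",onz("side",S(*p),.072))
E
python3 b.py
```

```text
[array([0.4147, 0.2171, 0.2105]), array([0.449 , 0.0141, 0.2105]), array([0.4377, 0.0125, 0.2105]), array([0.4036, 0.2153, 0.2105])]
[0.4092 0.2162 0.2105] [0.4434 0.0133 0.2105] 0.20573674784009285 thk 0.011285437013695915 yaw 9.57116576779057
stand [0.4531 0.2003 0.113 ]
 [0.468  0.1065 0.113 ]
 [0.3906 0.096  0.113 ]
 [0.3754 0.1879 0.113 ]
[0.5598 0.3419 0.072 ] [0.678  0.3463 0.072 ] [0.5642 0.2148 0.072 ] [0.6827 0.2179 0.072 ]
base mean [0.6212 0.2802 0.072 ]
baseyaw 1.9770629531987332 2.1037552101020953
(137, 233) [0.5459 0.2813 0.228 ]
(137, 180) [0.5774 0.2821 0.228 ]
(137, 150) [0.5954 0.2826 0.228 ]
(144, 95) [0.6222 0.28   0.257 ]
side base [0.5592 0.3348 0.072 ]
side base [0.5655 0.2084 0.072 ]
side base [0.6757 0.2152 0.072 ]
side base [0.6736 0.3411 0.072 ]
```

```bash
cat >> h.py <<'E'
from scipy.spatial.transform import Rotation as Ro
np.set_printoptions(precision=4,suppress=True)
def st():
    s=ctrl.get_state();R=Ro.from_rotvec(s["tool_rot"]).as_matrix()
    return s,np.array(s["position"]),R
def Rt(yaw,sg=1):
    # tool x down, tool y along board normal (yaw deg)*sg
    a=np.radians(yaw);y=sg*np.array([np.cos(a),np.sin(a),0]);x=np.array([0,0,-1.]);return np.c_[x,y,np.cross(x,y)]
def to(P,yaw,sg=1):
    s,p,R=st();d=R.T@(np.array(P)-p)/.3;r=Ro.from_matrix(R.T@Rt(yaw,sg)).as_rotvec(degrees=True)/5
    print("t",s["time"],"pos",p,"F",np.array(s["ft_force"]),"w",s["grip_width"]);print("travel total",d,"rot total",r)
E
python3 -c "
from h import *
s,p,R=st();print(R)
for sg in(1,-1): to([.43,.108,.4],9.5,sg)
"
```

```text
[[-0.0006  0.3399 -0.9405]
 [ 0.0016 -0.9405 -0.3399]
 [-1.     -0.0017  0.0001]]
t 0.1 pos [ 0.2207 -0.6108  0.1951] F [-0.5747 -0.8996 -0.5931] w 0.99692384592464
travel total [-0.6798 -2.0175 -1.4706] rot total [-15.9259  -0.0126   0.0167]
t 0.1 pos [ 0.2207 -0.6108  0.1951] F [-0.5747 -0.8996 -0.5931] w 0.99692384592464
travel total [-0.6798 -2.0175 -1.4706] rot total [20.0741  0.0175  0.0132]
```

```bash
python3 -m jog '[{"rot":[0,0,0],"travel":[-0.12,-0.07,0],"jaw":-1},{"rot":[0,0,0],"travel":[-0.12,-0.07,0],"jaw":-1},{"rot":[0,0,0],"travel":[-0.12,-0.07,0],"jaw":-1},{"rot":[0,0,0],"travel":[-0.12,-0.07,0],"jaw":-1},{"rot":[0,0,0],"travel":[-0.12,-0.07,0],"jaw":-1},{"rot":[0,0,0],"travel":[-0.12,-0.07,0],"jaw":-1},{"rot":[0,0,0],"travel":[-0.12,-0.07,0],"jaw":-1}]'
python3 -m jog '[{"rot":[-0.8,0,0],"travel":[0,0,-0.1163],"jaw":-1},{"rot":[-0.8,0,0],"travel":[0,0,-0.1163],"jaw":-1},{"rot":[-0.8,0,0],"travel":[0,0,-0.1163],"jaw":-1},{"rot":[-0.8,0,0],"travel":[0,0,-0.1163],"jaw":-1},{"rot":[-0.8,0,0],"travel":[0,0,-0.1163],"jaw":-1},{"rot":[-0.8,0,0],"travel":[0,0,-0.1163],"jaw":-1},{"rot":[-0.8,0,0],"travel":[0,0,-0.1163],"jaw":-1}]'; python3 -c "
from h import *
to([.43,.108,.4],9.5)"
```

```text
time: 0.8
position: [0.1705, -0.4719, 0.4492]
tool_rot: [2.033, 0.357, -2.033]
ft_force: [-0.4, -0.4, -0.1]
grip_width: 0.998
time: 1.5
position: [0.3773, -0.3444, 0.4474]
tool_rot: [1.725, 0.769, -1.726]
ft_force: [0.3, -0.3, 0.0]
grip_width: 0.998
t 1.5 pos [ 0.3773 -0.3444  0.4474] F [ 0.2557 -0.3421  0.0284] w 0.9979708757712188
travel total [ 0.1589 -0.8776 -1.2386] rot total [-10.2936  -0.0045   0.0094]
```

```bash
python3 -m jog '[{"rot":[-0.8,0,0],"travel":[0,0,-0.1163],"jaw":-1},{"rot":[-0.8,0,0],"travel":[0,0,-0.1163],"jaw":-1},{"rot":[-0.8,0,0],"travel":[0,0,-0.1163],"jaw":-1},{"rot":[-0.8,0,0],"travel":[0,0,-0.1163],"jaw":-1},{"rot":[-0.8,0,0],"travel":[0,0,-0.1163],"jaw":-1},{"rot":[-0.8,0,0],"travel":[0,0,-0.1163],"jaw":-1},{"rot":[-0.8,0,0],"travel":[0,0,-0.1163],"jaw":-1}]'
python3 -m jog '[{"rot":[-0.8,0,0],"travel":[0,0,-0.1163],"jaw":-1},{"rot":[-0.8,0,0],"travel":[0,0,-0.1163],"jaw":-1},{"rot":[-0.8,0,0],"travel":[0,0,-0.1163],"jaw":-1},{"rot":[-0.8,0,0],"travel":[0,0,-0.1163],"jaw":-1},{"rot":[-0.8,0,0],"travel":[0,0,-0.1163],"jaw":-1},{"rot":[-0.8,0,0],"travel":[0,0,-0.1163],"jaw":-1},{"rot":[0,0,0],"travel":[0,0,0],"jaw":-1}]'; python3 -c "
from h import *
to([.4273,.1088,.3],9.5)
im=ctrl.get_image('top');cv2.imwrite('pics/top1.png',im[:,:,::-1])"
```

```text
time: 2.2
position: [0.4981, -0.1349, 0.4475]
tool_rot: [1.386, 1.085, -1.387]
ft_force: [-0.0, 0.0, -0.1]
grip_width: 1.001
time: 2.9
position: [0.5112, 0.0776, 0.4482]
tool_rot: [1.074, 1.292, -1.072]
ft_force: [-1.4, 0.4, 1.0]
grip_width: 1.0
t 2.9 pos [0.5112 0.0776 0.4482] F [-1.404   0.4416  0.9693] w 1.000026890709326
travel total [ 0.4943 -0.2559 -0.1523] rot total [ 0.206  -0.0232 -0.0021]
```

View pics/top1.png

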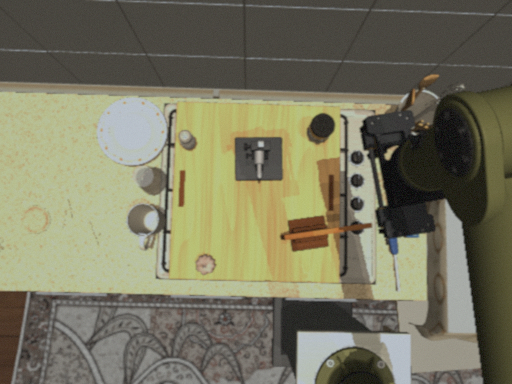

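The top view shows the gripper at about (400,175), its jaws opening along world x, with the board still at (283–372, 226–239). I move over the grasp point next.

```bash
python3 -m jog '[{"rot":[0.05,0,0],"travel":[0.07,-0.064,-0.038],"jaw":-1},{"rot":[0.05,0,0],"travel":[0.12,-0.064,-0.038],"jaw":-1},{"rot":[0.05,0,0],"travel":[0.12,-0.064,-0.038],"jaw":-1},{"rot":[0.05,0,0],"travel":[0.12,-0.064,-0.038],"jaw":-1},{"rot":[0,0,0],"travel":[0.065,0,0],"jaw":-1},{"rot":[0,0,0],"travel":[0,0,0],"jaw":-1},{"rot":[0,0,0],"travel":[0,0,0],"jaw":-1}]' ; python3 -c "
from h import *
to([.4273,.1088,.1795],9.5)
for n in('top','side'):im=ctrl.get_image(n);cv2.imwrite('pics/%s2.png'%n,im[:,:,::-1])
a=cv2.imread('pics/side2.png');cv2.imwrite('pics/s2c.png',cv2.resize(a[130:280,130:330],None,fx=4,fy=4,interpolation=2))"
```

```text
time: 3.65
position: [0.4299, 0.1024, 0.3002]
tool_rot: [1.096, 1.277, -1.096]
ft_force: [0.1, 0.7, 0.6]
grip_width: 1.002
t 3.65 pos [0.4299 0.1024 0.3002] F [0.133  0.6986 0.5524] w 1.0018690081693509
travel total [ 0.4023 -0.0056 -0.0226] rot total [-0.1486  0.0031 -0.0054]
```

View pics/s2c.png

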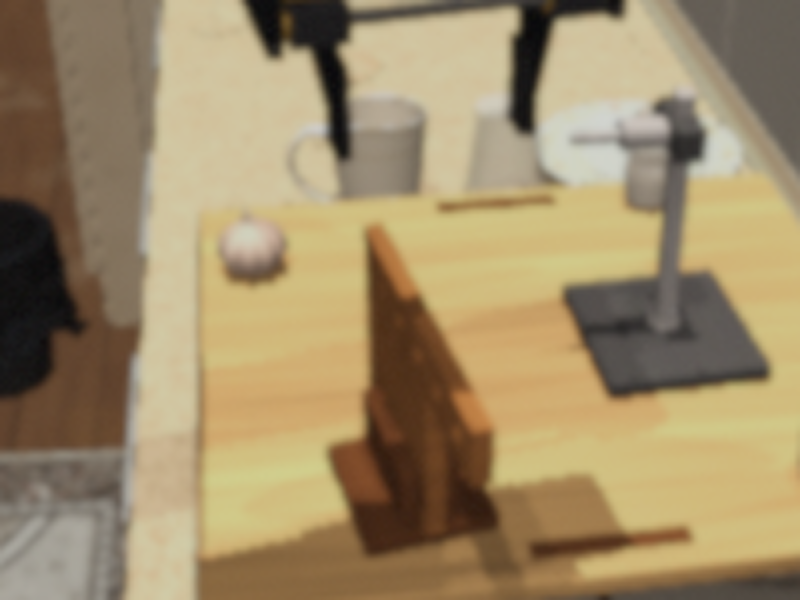

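View pics/top2.png

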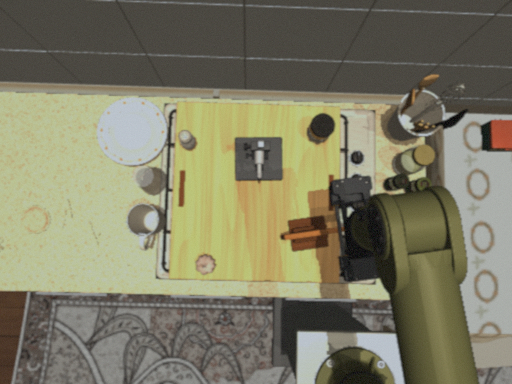

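```bash
python3 -m jog '[{"rot":[-0.15,0,0],"travel":[0.1,-0.0056,-0.0226],"jaw":-1},{"rot":[0,0,0],"travel":[0.1,0,0],"jaw":-1},{"rot":[0,0,0],"travel":[0.1,0,0],"jaw":-1},{"rot":[0,0,0],"travel":[0.1,0,0],"jaw":-1},{"rot":[0,0,0],"travel":[0,0,0],"jaw":-1},{"rot":[0,0,0],"travel":[0,0,0],"jaw":-1}]' ; python3 -c "
from h import *
to([.4273,.1088,.1795],9.5)
for n in('side',):im=ctrl.get_image(n);cv2.imwrite('pics/%s3.png'%n,im[:,:,::-1])
a=cv2.imread('pics/side3.png');cv2.imwrite('pics/s3c.png',cv2.resize(a[130:280,130:330],None,fx=4,fy=4,interpolation=2))"
```

```text
time: 4.35
position: [0.4277, 0.11, 0.1808]
tool_rot: [1.086, 1.284, -1.084]
ft_force: [0.2, -0.1, 0.6]
grip_width: 1.003
t 4.35 pos [0.4277 0.11   0.1808] F [ 0.199  -0.0847  0.6252] w 1.0025846669648726
travel total [ 0.0044 -0.0019  0.0038] rot total [ 0.0213 -0.0087 -0.0105]
```

View pics/s3c.png

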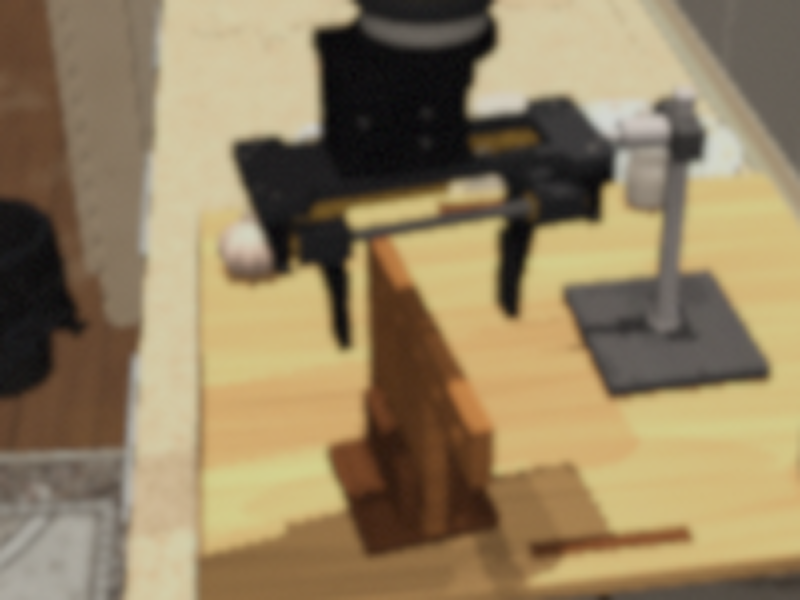

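```bash
python3 -m jog '[{"rot":[0,0,0],"travel":[0,0,0],"jaw":0.5},{"rot":[0,0,0],"travel":[0,0,0],"jaw":1},{"rot":[0,0,0],"travel":[0,0,0],"jaw":1},{"rot":[0,0,0],"travel":[0,0,0],"jaw":1},{"rot":[0,0,0],"travel":[0,0,0],"jaw":1},{"rot":[0,0,0],"travel":[0,0,0],"jaw":1},{"rot":[0,0,0],"travel":[0,0,0],"jaw":1},{"rot":[0,0,0],"travel":[0,0,0],"jaw":1}]' 40 ; python3 -c "
from h import *
to([.4273,.1088,.28],9.5)"
```

```text
time: 5.2
position: [0.4267, 0.1099, 0.1795]
tool_rot: [1.084, 1.284, -1.085]
ft_force: [0.8, -0.0, -0.3]
grip_width: 0.356
t 5.2 pos [0.4267 0.1099 0.1795] F [ 0.7999 -0.0344 -0.2802] w 0.3556303863263517
travel total [-0.3351  0.0014  0.004 ] rot total [0.0252 0.0009 0.0017]
```

```bash
python3 -m jog '[{"rot":[0,0,0],"travel":[0,0,0],"jaw":1},{"rot":[0,0,0],"travel":[0,0,0],"jaw":1},{"rot":[0,0,0],"travel":[0,0,0],"jaw":1},{"rot":[0,0,0],"travel":[0,0,0],"jaw":1},{"rot":[0,0,0],"travel":[0,0,0],"jaw":1},{"rot":[0,0,0],"travel":[0,0,0],"jaw":1}]' 40 ; python3 -c "
from h import *
to([.4273,.1088,.28],9.5)"
```

```text
time: 5.8
position: [0.4267, 0.1098, 0.1795]
tool_rot: [1.085, 1.284, -1.085]
ft_force: [0.3, -0.4, 0.1]
grip_width: 0.127
t 5.8 pos [0.4267 0.1098 0.1795] F [ 0.3023 -0.3935  0.1081] w 0.12735828002125024
travel total [-0.3349  0.0013  0.0038] rot total [0.0239 0.0012 0.    ]
```

```bash
python3 -m jog '[{"rot":[0,0,0],"travel":[0,0,0],"jaw":1},{"rot":[0,0,0],"travel":[0,0,0],"jaw":1},{"rot":[0,0,0],"travel":[-0.01,0,0],"jaw":1},{"rot":[0,0,0],"travel":[-0.03,0,0],"jaw":1},{"rot":[0,0,0],"travel":[-0.06,0,0],"jaw":1},{"rot":[0,0,0],"travel":[-0.08,0,0],"jaw":1},{"rot":[0,0,0],"travel":[-0.08,0,0],"jaw":1},{"rot":[0,0,0],"travel":[-0.06,0,0],"jaw":1}]' 40 ; python3 -m jog '[{"rot":[0,0,0],"travel":[0,0,0],"jaw":1},{"rot":[0,0,0],"travel":[0,0,0],"jaw":1},{"rot":[0,0,0],"travel":[0,0,0],"jaw":1}]'; python3 -c "
from h import *
to([.4273,.1088,.28],9.5)
for n in('top','side'):im=ctrl.get_image(n);cv2.imwrite('pics/%s4.png'%n,im[:,:,::-1])
a=cv2.imread('pics/side4.png');cv2.imwrite('pics/s4c.png',cv2.resize(a[130:280,130:330],None,fx=4,fy=4,interpolation=2))"
```

```text
time: 6.6
position: [0.427, 0.11, 0.2775]
tool_rot: [1.085, 1.283, -1.084]
ft_force: [0.2, 0.9, -2.6]
grip_width: 0.126
time: 6.9
position: [0.426, 0.1097, 0.2744]
tool_rot: [1.084, 1.285, -1.086]
ft_force: [-0.5, 0.1, -2.7]
grip_width: 0.127
t 6.9 pos [0.426  0.1097 0.2744] F [-0.4944  0.1039 -2.7315] w 0.1268987320772547
travel total [-0.0188  0.0038  0.0036] rot total [ 0.0242 -0.0001  0.0236]
```

View pics/s4c.png

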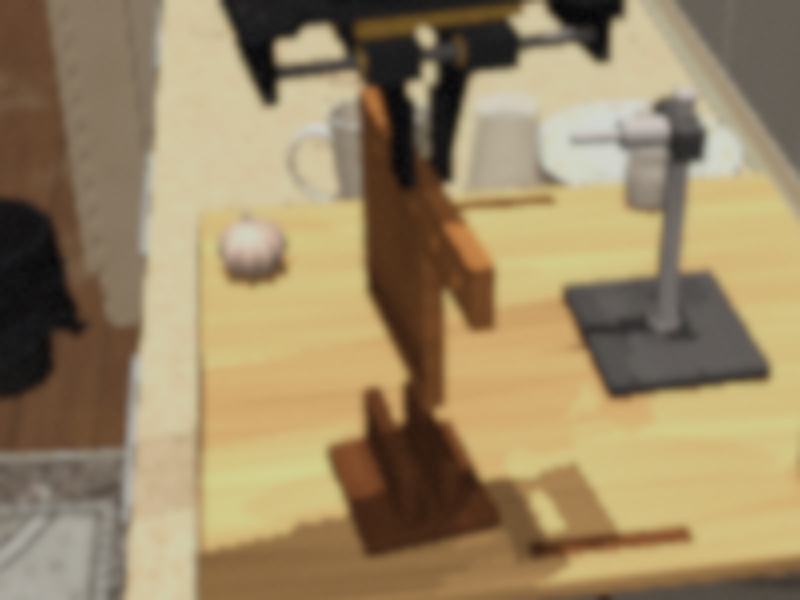

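View pics/top4.png

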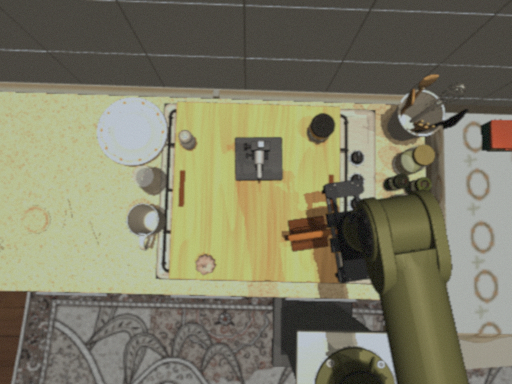

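```bash
python3 -c "
from h import *
to([.505,.2493,.213],2)"
```

```text
t 7.0 pos [0.426  0.1097 0.2744] F [-0.3274 -0.3733 -1.971 ] w 0.12473012590343206
travel total [ 0.2041  0.3377 -0.4148] rot total [ 1.5242 -0.      0.0235]
```

```bash
python3 -m jog '[{"rot":[0,0,0],"travel":[0,0.04,-0.05],"jaw":1},{"rot":[0,0,0],"travel":[0,0.06,-0.075],"jaw":1},{"rot":[0,0,0],"travel":[0,0.06,-0.075],"jaw":1},{"rot":[0,0,0],"travel":[0,0.06,-0.075],"jaw":1},{"rot":[0,0,0],"travel":[0,0.06,-0.07],"jaw":1},{"rot":[0,0,0],"travel":[0,0.0577,-0.0698],"jaw":1},{"rot":[0.5,0,0],"travel":[0.04,0,0],"jaw":1},{"rot":[0.5,0,0],"travel":[0.06,0,0],"jaw":1}]' ; python3 -m jog '[{"rot":[0.52,0,0],"travel":[0.06,0,0],"jaw":1},{"rot":[0,0,0],"travel":[0.04,0,0],"jaw":1},{"rot":[0,0,0],"travel":[0,0,0],"jaw":1},{"rot":[0,0,0],"travel":[0,0,0],"jaw":1},{"rot":[0,0,0],"travel":[0,0,0],"jaw":1}]'; python3 -c "
from h import *
to([.505,.2493,.213],2)
for n in('top','side'):im=ctrl.get_image(n);cv2.imwrite('pics/%s5.png'%n,im[:,:,::-1])
a=cv2.imread('pics/side5.png');cv2.imwrite('pics/s5c.png',cv2.resize(a[110:230,190:350],None,fx=5,fy=5,interpolation=2))
a=cv2.imread('pics/top5.png');cv2.imwrite('pics/t5c.png',cv2.resize(a[110:220,200:360],None,fx=5,fy=5,interpolation=2))"
```

```text
time: 7.8
position: [0.5059, 0.2509, 0.2447]
tool_rot: [1.15, 1.248, -1.149]
ft_force: [0.5, 0.2, -2.6]
grip_width: 0.12
time: 8.3
position: [0.5063, 0.2498, 0.2165]
tool_rot: [1.184, 1.225, -1.182]
ft_force: [0.1, 0.7, -1.3]
grip_width: 0.128
t 8.3 pos [0.5063 0.2498 0.2165] F [ 0.1041  0.729  -1.3034] w 0.1282000921591568
travel total [ 0.0116 -0.0045  0.0015] rot total [ 0.0078 -0.0057 -0.0167]
```

View pics/s5c.png

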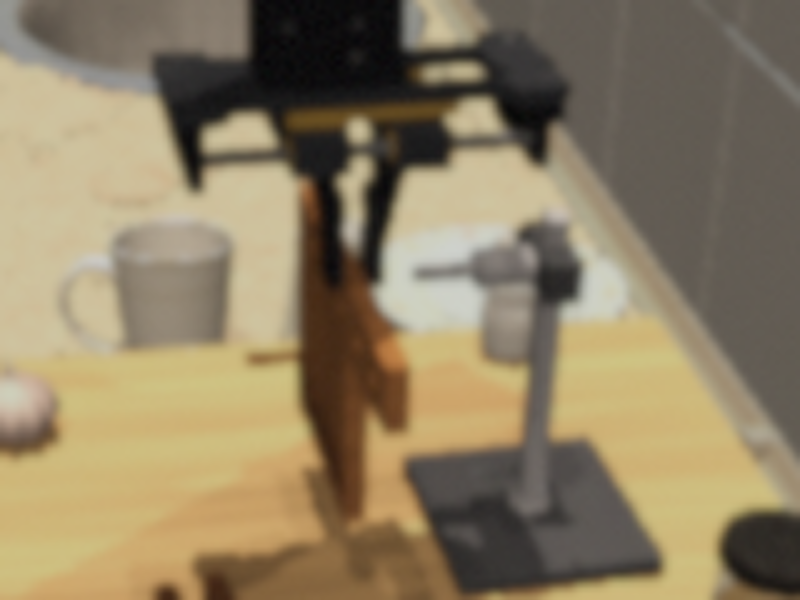

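View pics/t5c.png

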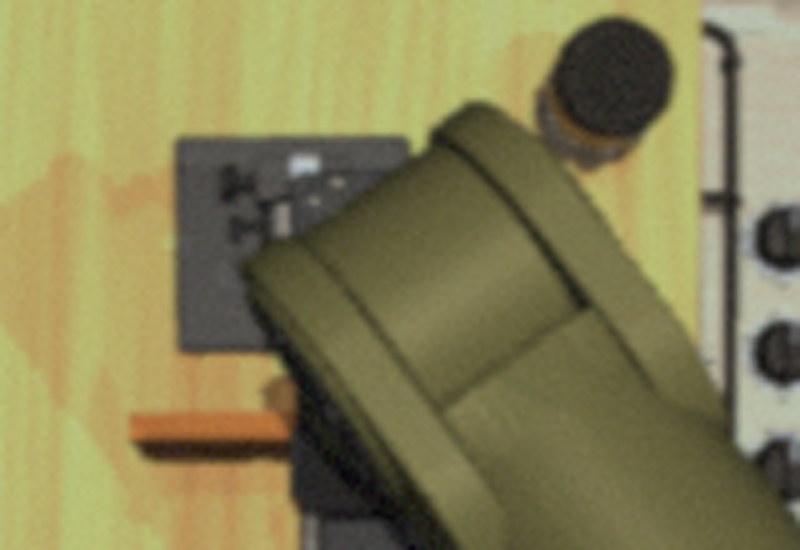

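```bash
cat > c.py <<'E'
from h import *
S=lambda x,y:((x+.5)/5-.5+190,(y+.5)/5-.5+110)
T=lambda x,y:((x+.5)/5-.5+200,(y+.5)/5-.5+110)
yw=np.radians(2);u=np.array([-np.sin(yw),np.cos(yw),0]);s,p,R=st()
hole=p+.031*u+[0,0,.015];print("hole pred",hole)
far=hole+.079*u+[0,0,.016];hand=hole-.131*u+[0,0,.016]
print("far pred",far,"handle pred",hand,proj("side",[far,hand]),proj("top",[far,hand]))
print("handle meas",onax("side",S(393,368),1,hand[1]))
print("far meas side",onax("side",S(308,182),1,far[1]),"top",onz("top",T(130,427),far[2]))
print(tri(S(308,182),T(130,427)))
for a,b in [((378,372),(408,366))]: print(onax("side",S(*a),1,hand[1]),onax("side",S(*b),1,hand[1]))
print("peg tip side again",onax("side",S(415,271),1,.2812),"collar face", onax("side",S(473,262),1,.2825))
E
python3 c.py
```

```text
hole pred [0.5052 0.2807 0.2314]
far pred [0.5024 0.3597 0.2474] handle pred [0.5098 0.1498 0.2474] [[251.5079 146.0232]
 [269.5567 184.126 ]] [[224.4529 194.5346]
 [315.7343 193.9425]]
handle meas [0.5065 0.1498 0.2502]
far meas side [0.5016 0.3597 0.2476] top [0.5014 0.357  0.2474]
(array([0.5012, 0.357 , 0.2488]), [np.float64(0.10353399700297412), np.float64(0.10353399700372587)])
[0.4995 0.1498 0.2486] [0.5135 0.1498 0.2507]
peg tip side again [0.5462 0.2812 0.2295] collar face [0.5778 0.2825 0.2321]
```

```bash
cat > d.py <<'E'
from h import *
for f in("side0","side5","side2"):
    g=cv2.cvtColor(cv2.imread(f"pics/{f}.png"),cv2.COLOR_BGR2GRAY).astype(float)
    print(f);print(g[157:173,272:300].astype(int))
t=cv2.imread("pics/top0.png");g=t.astype(int)
print(g[140:182,252:268,2])
E
python3 d.py
python3 - <<'E'
import cv2
a=cv2.imread('pics/side5.png');cv2.imwrite('pics/p5.png',cv2.resize(a[145:180,262:312],None,fx=14,fy=14,interpolation=0))
E
```

```text
side0
[[189 190 192 192 193 193 194 195 194 195 192 191 191 193 194 193 188 182
  177 174 157 121  84  72  75  77  81  89]
 [191 193 194 194 195 195 195 195 195 195 194 193 190 191 192 190 183 174
  172 171 161 138 116 105  90  80  81  87]
 [192 193 194 194 195 194 195 195 195 196 194 190 184 183 186 185 182 176
  176 175 172 164 156 144 120  90  81  84]
 [193 193 194 194 194 194 196 195 195 195 193 183 168 168 178 181 182 181
  180 180 180 178 175 166 141 105  82  81]
 [194 193 193 193 193 193 194 193 194 193 189 177 159 156 168 176 178 178
  178 178 177 176 175 169 150 113  81  77]
 [192 190 189 189 189 188 188 188 187 187 184 174 159 150 155 164 166 166
  166 164 164 164 162 159 144 111  75  69]
 [186 182 180 179 177 176 175 173 171 170 167 163 150 135 137 144 147 146
  146 144 144 143 141 138 125  94  62  56]
 [176 166 162 160 158 156 154 152 149 148 147 143 129 113 115 122 124 123
  122 122 121 120 118 114 102  75  50  43]
 [173 158 152 151 150 152 153 153 152 152 155 149 129 103  98 102 103 103
  102 103 103 103 102  99  86  63  43  38]
 [183 174 171 171 172 173 174 175 176 176
[... 6651 characters left out ...]
 107  76  74  79  87  80  87]
 [ 85  81  79  76  84 111 148 161 147 112  81  77  82  79  84  85]
 [ 83  81  81  80  79 110 149 163 151 121  86  78  84  82  84  83]
 [ 85  84  84  81  82 112 145 164 156 123  88  77  84  80  84  87]
 [ 85  84  83  75  83 113 146 161 156 123  84  81  84  83  81  86]
 [ 83  84  83  80  84 107 142 161 153 119  87  84  84  82  89  84]
 [ 83  80  84  86  78  89 118 143 130 105  83  80  85  81  86  87]
 [ 78  78  81  80  73  69  80  92  88  80  75  78  79  79  80  78]
 [ 69  74  70  71  70  58  53  54  58  63  76  75  75  71  71  73]
 [102 101 102 106 106  94  80  81  91 102 102 106 105 106 103 104]
 [156 156 159 157 153 139 122 119 134 154 155 159 159 158 157 158]]
```

View pics/p5.png

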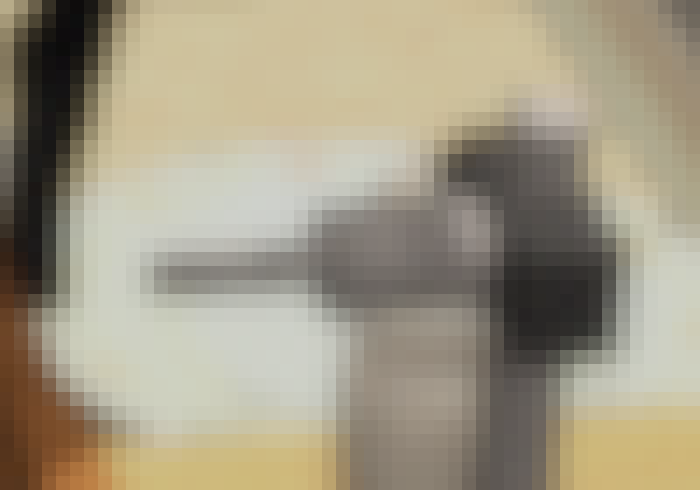

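```bash
python3 -m jog '[{"rot":[0,0,0],"travel":[0.012,0.01,0],"jaw":1},{"rot":[0,0,0],"travel":[0,0.03,0],"jaw":1},{"rot":[0,0,0],"travel":[0,0.03,0],"jaw":1},{"rot":[0,0,0],"travel":[0,0.01,0],"jaw":1},{"rot":[0,0,0],"travel":[0,0,0],"jaw":1},{"rot":[0,0,0],"travel":[0,0,0],"jaw":1},{"rot":[0,0,0],"travel":[0,0,0],"jaw":1},{"rot":[0,0,0],"travel":[0,0,0],"jaw":1}]' ; python3 -c "
from h import *
to([.54,.2493,.213],2)
for n in('top','side'):im=ctrl.get_image(n);cv2.imwrite('pics/%s6.png'%n,im[:,:,::-1])
a=cv2.imread('pics/side6.png');cv2.imwrite('pics/s6c.png',cv2.resize(a[130:200,220:320],None,fx=8,fy=8,interpolation=2))"
```

```text
time: 9.2
position: [0.5296, 0.2504, 0.212]
tool_rot: [1.183, 1.226, -1.183]
ft_force: [0.2, -0.3, -3.0]
grip_width: 0.126
t 9.2 pos [0.5296 0.2504 0.212 ] F [ 0.1952 -0.3268 -3.024 ] w 0.12555236524469715
travel total [-0.0034  0.0346  0.005 ] rot total [ 0.0081  0.003  -0.0011]
```

View pics/s6c.png

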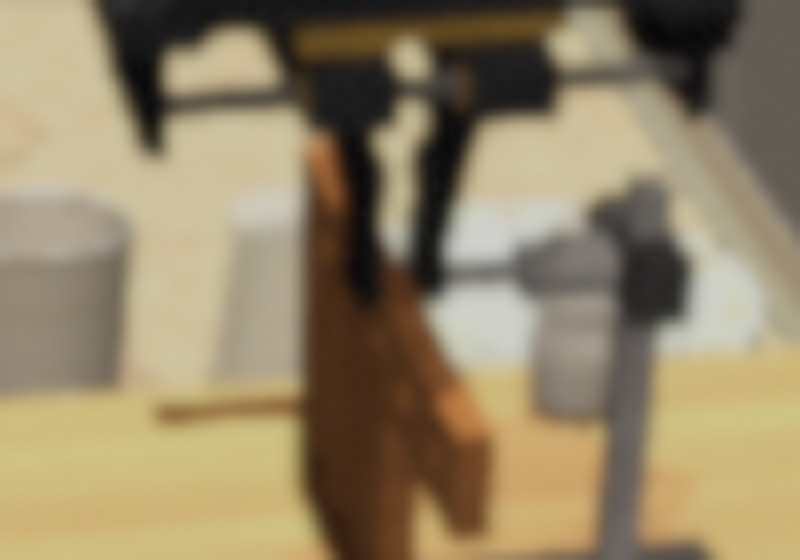

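```bash
python3 -m jog '[{"rot":[0,0,0],"travel":[0,0.01,0],"jaw":1},{"rot":[0,0,0],"travel":[0,0.01,0],"jaw":1},{"rot":[0,0,0],"travel":[0,0.01,0],"jaw":1},{"rot":[0,0,0],"travel":[0,0,0],"jaw":1},{"rot":[0,0,0],"travel":[0,0,0],"jaw":1}]' ; for i in 1 2 3; do python3 -m jog '[{"rot":[0,0,0],"travel":[0,0.005,0],"jaw":1},{"rot":[0,0,0],"travel":[0,0,0],"jaw":1}]'; done
```

```text
time: 9.8
position: [0.5388, 0.2507, 0.2118]
tool_rot: [1.183, 1.226, -1.183]
ft_force: [0.2, 0.7, -1.8]
grip_width: 0.128
time: 10.0
position: [0.5404, 0.2507, 0.2119]
tool_rot: [1.183, 1.226, -1.183]
ft_force: [-0.5, -0.6, -2.9]
grip_width: 0.128
time: 10.2
position: [0.542, 0.2507, 0.2119]
tool_rot: [1.183, 1.225, -1.183]
ft_force: [-0.2, 0.4, -1.1]
grip_width: 0.13
time: 10.4
position: [0.5431, 0.2509, 0.2119]
tool_rot: [1.183, 1.226, -1.183]
ft_force: [-1.3, -0.1, -1.2]
grip_width: 0.127
```

```bash
for i in 1 2 3; do python3 -m jog '[{"rot":[0,0,0],"travel":[0,0.004,0],"jaw":1},{"rot":[0,0,0],"travel":[0,0,0],"jaw":1}]'|egrep 'posi|force'; python3 -c "
from h import *
s=ctrl.get_state();print(s['torque'])"; done
```

```text
position: [0.5441, 0.251, 0.2119]
ft_force: [-2.1, 0.0, -0.3]
[-0.0856  0.394  -0.0068]
position: [0.5459, 0.2512, 0.2122]
ft_force: [-2.0, -0.2, -0.1]
[0.0224 0.2783 0.0422]
position: [0.5473, 0.2511, 0.2122]
ft_force: [-1.0, -0.2, 0.6]
[0.0702 0.1745 0.042 ]
```

```bash
for i in 1 2; do python3 -m jog '[{"rot":[0,0,0],"travel":[-0.002,0,0],"jaw":1},{"rot":[0,0,0],"travel":[0,0,0],"jaw":1},{"rot":[0,0,0],"travel":[0,0,0],"jaw":1}]'|egrep 'posi|force'; done;  python3 -c "
from h import *
s=ctrl.get_state();print(s['torque'])
to([.54,.2493,.213],2)"
```

```text
position: [0.5472, 0.251, 0.2125]
ft_force: [0.8, 1.3, -2.0]
position: [0.547, 0.2508, 0.213]
ft_force: [0.2, -0.1, -2.4]
[ 0.1142 -0.1645 -0.0722]
t 11.6 pos [0.547  0.2508 0.213 ] F [ 0.2093 -0.1302 -2.3863] w 0.12425292651518388
travel total [-0.0001 -0.0236  0.004 ] rot total [ 0.0016  0.0023 -0.0013]
```

```bash
for i in 1 2 3 4; do python3 -m jog '[{"rot":[0,0,0],"travel":[0,0.004,0],"jaw":1},{"rot":[0,0,0],"travel":[0,0,0],"jaw":1}]'|egrep 'posi|force'; done
```

```text
position: [0.5481, 0.2508, 0.213]
ft_force: [-0.6, 0.9, -1.4]
position: [0.5494, 0.2509, 0.213]
ft_force: [-1.4, -0.2, -1.9]
position: [0.5507, 0.251, 0.2131]
ft_force: [0.1, 0.8, -1.9]
position: [0.5519, 0.2511, 0.2131]
ft_force: [-0.5, 0.5, -1.0]
```

```bash
python3 -m jog '[{"rot":[0,0,0],"travel":[-0.001,0.004,0],"jaw":1},{"rot":[0,0,0],"travel":[0,0,0],"jaw":1}]'|egrep 'posi|force'; for i in 1 2 3 4; do python3 -m jog '[{"rot":[0,0,0],"travel":[0,0.005,0],"jaw":1},{"rot":[0,0,0],"travel":[0,0,0],"jaw":1}]'|egrep 'posi|force'; done
```

```text
position: [0.5532, 0.2509, 0.2134]
ft_force: [0.2, 0.2, -2.1]
position: [0.5546, 0.251, 0.2134]
ft_force: [0.3, 0.2, -1.6]
position: [0.5561, 0.2511, 0.2134]
ft_force: [0.1, -0.2, -2.5]
position: [0.5576, 0.2512, 0.2134]
ft_force: [-0.5, 1.1, -2.0]
position: [0.5591, 0.2513, 0.2134]
ft_force: [-0.6, 0.5, -3.0]
```

```bash
for i in 1 2 3 4 5; do python3 -m jog '[{"rot":[0,0,0],"travel":[0,0.005,0],"jaw":1},{"rot":[0,0,0],"travel":[0,0,0],"jaw":1}]'|egrep 'posi|force'; done; python3 -c "
from h import *
for n in('top','side'):im=ctrl.get_image(n);cv2.imwrite('pics/%s7.png'%n,im[:,:,::-1])
a=cv2.imread('pics/side7.png');cv2.imwrite('pics/s7c.png',cv2.resize(a[110:210,220:320],None,fx=6,fy=6,interpolation=2))"
```

```text
position: [0.5606, 0.2513, 0.2134]
ft_force: [0.1, -0.2, -3.4]
position: [0.5621, 0.2514, 0.2134]
ft_force: [-0.9, -0.1, -2.4]
position: [0.5636, 0.2514, 0.2134]
ft_force: [0.7, 0.0, -2.6]
position: [0.5651, 0.2515, 0.2134]
ft_force: [-0.9, -0.7, -2.6]
position: [0.5666, 0.2515, 0.2134]
ft_force: [0.2, -0.0, -2.3]
```

View pics/s7c.png

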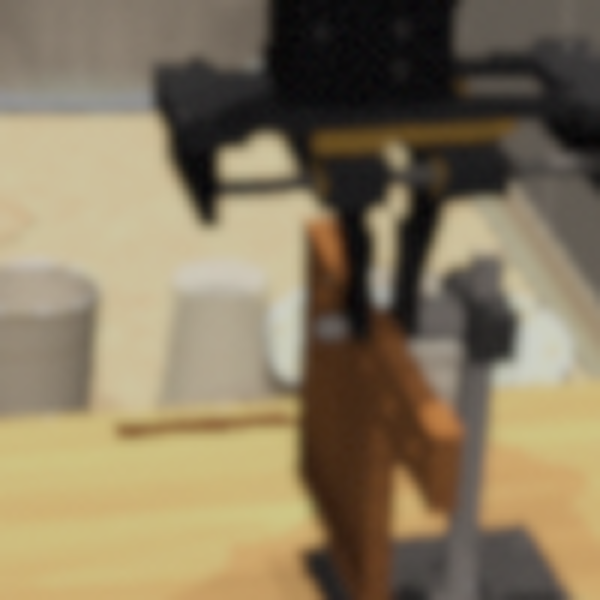

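View pics/top7.png

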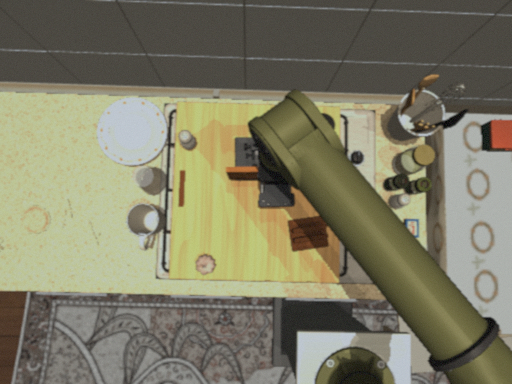

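The picture shows the steel peg sticking out of the board's front face at crop (330,325), beside the front finger. The hole is therefore on the peg. I keep sliding towards the collar.

```bash
for i in 1 2 3 4; do python3 -m jog '[{"rot":[0,0,0],"travel":[0,0.004,0],"jaw":1},{"rot":[0,0,0],"travel":[0,0,0],"jaw":1}]'|egrep 'posi|force'; done
```

```text
position: [0.5677, 0.2516, 0.2134]
ft_force: [0.3, 0.5, -3.4]
position: [0.569, 0.2516, 0.2134]
ft_force: [0.4, -0.2, -1.9]
position: [0.5701, 0.2517, 0.2134]
ft_force: [-0.3, -0.3, -2.9]
position: [0.5713, 0.2518, 0.2134]
ft_force: [0.5, 0.3, -2.2]
```

```bash
for i in 1 2 3; do python3 -m jog '[{"rot":[0,0,0],"travel":[0,0.003,0],"jaw":1},{"rot":[0,0,0],"travel":[0,0,0],"jaw":1}]'|egrep 'posi|force'; done
```

```text
position: [0.5722, 0.2518, 0.2134]
ft_force: [0.4, 0.2, -2.2]
position: [0.5731, 0.2518, 0.2134]
ft_force: [-0.2, 0.9, -2.0]
position: [0.574, 0.2518, 0.2134]
ft_force: [-0.3, 0.8, -2.2]
```

```bash
for i in 1 2 3; do python3 -m jog '[{"rot":[0,0,0],"travel":[0,0.003,0],"jaw":1},{"rot":[0,0,0],"travel":[0,0,0],"jaw":1}]'|egrep 'posi|force'; done
```

```text
position: [0.5749, 0.2519, 0.2134]
ft_force: [0.4, 0.4, -2.5]
position: [0.5752, 0.2519, 0.2133]
ft_force: [-0.7, -0.9, -2.2]
position: [0.5755, 0.2519, 0.2132]
ft_force: [-4.2, -2.4, -0.4]
```

```bash
python3 -m jog '[{"rot":[0,0,0],"travel":[0.001,-0.001,0],"jaw":1},{"rot":[0,0,0],"travel":[0.001,0,0],"jaw":1},{"rot":[0,0,0],"travel":[0,0,0],"jaw":1},{"rot":[0,0,0],"travel":[0,0,0],"jaw":1}]'|egrep 'posi|force';python3 -c "
from h import *
for n in('side',):im=ctrl.get_image(n);cv2.imwrite('pics/%s8.png'%n,im[:,:,::-1])
a=cv2.imread('pics/side8.png');cv2.imwrite('pics/s8c.png',cv2.resize(a[110:210,220:320],None,fx=6,fy=6,interpolation=2))"
```

```text
position: [0.5756, 0.2519, 0.2129]
ft_force: [-5.2, -2.7, -0.7]
```

View pics/s8c.png

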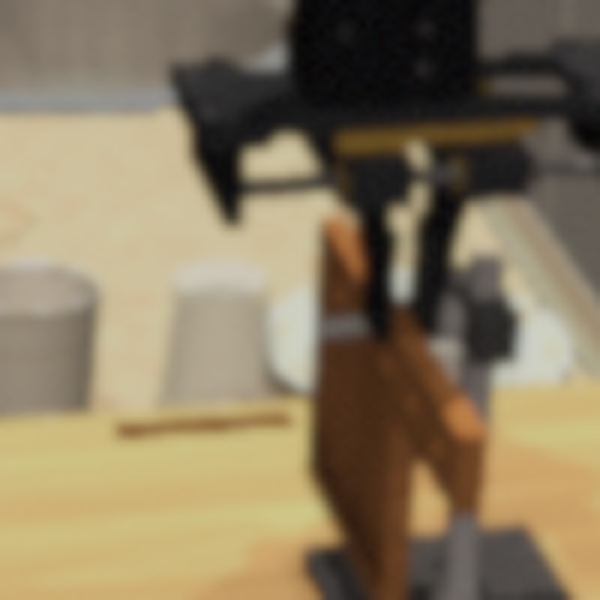

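```bash
python3 -m jog '[{"rot":[0,0,0],"travel":[0,-0.0015,0],"jaw":1},{"rot":[0,0,0],"travel":[0,0,0],"jaw":1},{"rot":[0,0,0],"travel":[0,0,0],"jaw":1}]'|egrep 'posi|force'
```

```text
position: [0.5756, 0.2519, 0.2129]
ft_force: [-4.8, -1.6, 0.6]
```

```bash
python3 -m jog '[{"rot":[0,0,0],"travel":[0,-0.002,0],"jaw":1},{"rot":[0,0,0],"travel":[0,0,0],"jaw":1},{"rot":[0,0,0],"travel":[0,0,0],"jaw":1}]'|egrep 'posi|force'
```

```text
position: [0.5754, 0.2519, 0.2129]
ft_force: [-3.3, -1.9, -1.4]
```

```bash
python3 -m jog '[{"rot":[0,0,0],"travel":[0,-0.001,0],"jaw":0.7},{"rot":[0,0,0],"travel":[0,0,0],"jaw":0.5},{"rot":[0,0,0],"travel":[0,0,0],"jaw":0.3},{"rot":[0,0,0],"travel":[0,0,0],"jaw":0.2},{"rot":[0,0,0],"travel":[0,0,0],"jaw":0.2},{"rot":[0,0,0],"travel":[0,0,0],"jaw":0.2}]';python3 -c "
from h import *
for n in('side',):im=ctrl.get_image(n);cv2.imwrite('pics/%s9.png'%n,im[:,:,::-1])
a=cv2.imread('pics/side9.png');cv2.imwrite('pics/s9c.png',cv2.resize(a[110:210,220:320],None,fx=6,fy=6,interpolation=2))"
```

```text
time: 18.15
position: [0.5751, 0.252, 0.2129]
tool_rot: [1.184, 1.225, -1.183]
ft_force: [0.2, -0.5, 0.2]
grip_width: 0.393
```

View pics/s9c.png

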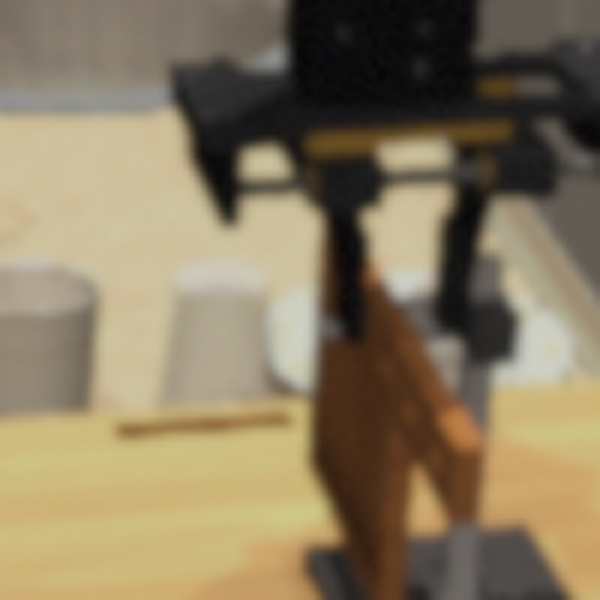

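The fingers are open, the wrist force is about 0, and the board hangs from the peg with its handle end at crop (465,440). I retract straight up.

```bash
python3 -m jog '[{"rot":[0,0,0],"travel":[-0.01,0,0],"jaw":0.2},{"rot":[0,0,0],"travel":[-0.02,0,0],"jaw":0.2},{"rot":[0,0,0],"travel":[-0.03,0,0],"jaw":0.2},{"rot":[0,0,0],"travel":[-0.04,0,0],"jaw":0.2},{"rot":[0,0,0],"travel":[-0.06,0,0],"jaw":0.2},{"rot":[0,0,0],"travel":[-0.08,0,0],"jaw":0.2},{"rot":[0,0,0],"travel":[-0.08,0,0],"jaw":0.2},{"rot":[0,0,0],"travel":[-0.08,0,0],"jaw":0.2}]';python3 -m jog '[{"rot":[0,0,0],"travel":[0,-0.1,0.05],"jaw":0.2},{"rot":[0,0,0],"travel":[0,-0.1,0.1],"jaw":0.2},{"rot":[0,0,0],"travel":[0,-0.1,0.1],"jaw":0.2},{"rot":[0,0,0],"travel":[0,-0.1,0.1],"jaw":0.2},{"rot":[0,0,0],"travel":[0,0,0.1],"jaw":0.2},{"rot":[0,0,0],"travel":[0,0,0.1],"jaw":0.2},{"rot":[0,0,0],"travel":[0,0,0.1],"jaw":0.2},{"rot":[0,0,0],"travel":[0,0,0],"jaw":0.2}]';python3 -m jog '[{"rot":[0,0,0],"travel":[0,0,0],"jaw":0.2},{"rot":[0,0,0],"travel":[0,0,0],"jaw":0.2},{"rot":[0,0,0],"travel":[0,0,0],"jaw":0.2}]'; python3 -c "
from h import *
for n in('side','top'):im=ctrl.get_image(n);cv2.imwrite('pics/%s10.png'%n,im[:,:,::-1])
a=cv2.imread('pics/side10.png');cv2.imwrite('pics/s10c.png',cv2.resize(a[110:230,200:330],None,fx=5,fy=5,interpolation=2))
a=cv2.imread('pics/top10.png');cv2.imwrite('pics/t10c.png',cv2.resize(a[110:240,200:360],None,fx=4,fy=4,interpolation=2))"
```

```text
time: 19.0
position: [0.5749, 0.2521, 0.3351]
tool_rot: [1.184, 1.225, -1.182]
ft_force: [0.9, 0.0, -0.1]
grip_width: 0.4
time: 19.8
position: [0.4622, 0.048, 0.3338]
tool_rot: [1.187, 1.219, -1.189]
ft_force: [0.1, 0.6, 0.8]
grip_width: 0.402
time: 20.1
position: [0.4619, 0.0544, 0.3332]
tool_rot: [1.181, 1.227, -1.181]
ft_force: [-1.1, -0.5, -0.1]
grip_width: 0.404
```

View pics/s10c.png

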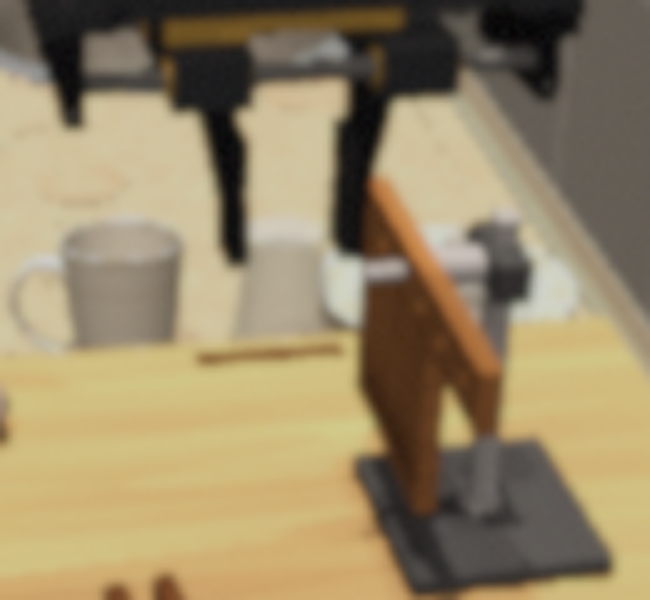

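View pics/t10c.png

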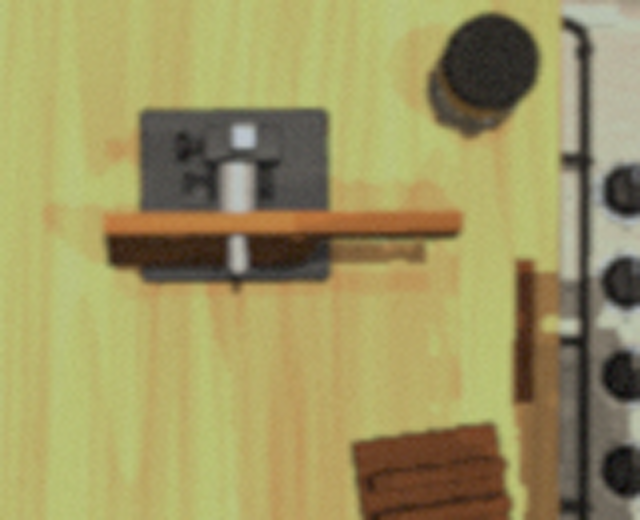

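```bash
python3 -c "
from h import *
S=lambda x,y:((x+.5)/5-.5+200,(y+.5)/5-.5+110)
T=lambda x,y:((x+.5)/4-.5+200,(y+.5)/4-.5+110)
print(tri(S(372,182),T(106,223)),tri(S(485,366),T(461,222)))
print('collar edge vs back face',onz('top',T(238,213),.229))
a=ctrl.get_image('side').astype(int)[...,::-1]; b=cv2.imread('pics/side10.png').astype(int)
d=abs(a-b)[140:215,265:305];print(d.max(),d.mean())
t0=cv2.imread('pics/top0.png').astype(int);t1=cv2.imread('pics/top10.png').astype(int)
for n,(x,y) in dict(jar=(321,126),garlic=(205,263),shaker=(187,140),mug=(148,220),glass=(150,180)).items(): print(n,abs(t0-t1)[y-12:y+12,x-12:x+12].mean())
"
```

```text
(array([0.5685, 0.3586, 0.2445]), [np.float64(2.1802551960736025), np.float64(2.1802551960725536)]) (array([0.5761, 0.1524, 0.2444]), [np.float64(1.2645274435483238), np.float64(1.2645274435484908)])
collar edge vs back face [0.5815 0.2816 0.229 ]
17 0.7091111111111111
jar 6.922453703703703
garlic 15.175925925925926
shaker 14.192708333333334
mug 13.416087962962964
glass 11.820601851851851
```

```bash
python3 -c "
from bench import ctrl
print(ctrl.close_job())"
```

```text
the job is handed in; nothing more can be done
None
```

The board hangs by hole 2 on the peg, against the collar and released. I handed the job in at about 20 s of the 72 s allowed; no verdict was reported.

**What I did:** I chose hole 2 because the board's centre of mass is at y ≈ -14.4 mm, almost under it. I gripped the top edge beside the hole and lifted the board about 95 mm clear of its stand. Then I felt the board onto the peg in steps of about 1.5 mm. The first touch pushed it upward with about 3 N, so I raised it about 1 mm. It then slid on freely until it met the collar at about 5 N on the wrist sensor. I eased that to about 3 N, opened the fingers and withdrew.

**Last checks:**
- **Level:** the two ends of the top edge measured 244.5 and 244.4 mm high.
- **Hole:** the peg sits about 78.5 mm from the wide end in the top view, against 79 mm expected for hole 2.
- **Against the collar:** the top view shows the back face touching the collar.
- **At rest:** two pictures in a row showed no movement.
- **Robot clear:** after release the force sensor read about 0, and the arm is away from everything.

**Less certain:**
- **Hang measurement:** the two camera rays for the far end missed each other by about 2 mm, which is within the stated calibration.
- **Bystanders:** the pixel comparison with the first picture was inconclusive, with differences of 7–15 grey levels that I put down to lighting. The final views, which do not cover every bystander, showed none out of place, and I felt no unexpected contact.

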